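# Line up the jug's spout with the pointer gauge

### The arm

A 6-joint arm with a two-finger parallel gripper is mounted at the origin on the work surface. World frame = base frame: x ahead of the robot, y to its left, z up, the work surface at z = 0. Lengths are in m, angles in rad, forces in N, time in s.
With the tool pointing down it reaches from about 0.325 to 0.775 m from the base axis. Payload 5.5 kg.
Tool frame: the origin (TCP) lies midway between the tips of the shut fingers; the grasp point (between the pads) lies 19 mm behind it; z points along the fingers, y is the line along which they close (so a half turn about z gives the same grasp; the last joint's range is limited). The gripper opens to 85 mm and grips with 20 to 120 N. Pads are 22 mm wide; open, the fingers measure 114 mm over their backs; the gripper's body (76 mm by 85 mm) begins 54 mm behind the grasp point. The pads swing forward as they close: fully open they stand 13 mm farther back than shut.
Start: joints at [1.207, 0.091, 1.231, -0, 1.82, -0.057], TCP at [0.181, 0.572, 0.231] pointing down, gripper open.
Joint ranges: [-2.87, 2.87], [-0.86, 2.18], [0.17, 2.46], [-1.51, 4.65], [0.06, 2.69], [-2.65, 2.65]. Speed limits (rad/s): [2.57, 2.57, 3.01, 3.14, 3.14, 3.14].

### API

Orientations are given as a rotation vector (axis times angle).
In Python, from station import robot gives the robot as it stands.
- The arm moves only by the tool servo_tool, never from a script. Its argument "plan" is a list of rows, each an object of numbers: "wx", "wy", "wz": the turn, a rotation vector about the tool's x, y, z in rad; "tx", "ty", "tz": the shift along the tool's x, y, z in mm; "fingers": the closure, from -1 (fully open) to 1 (shut). A call has exactly 8 rows; each row shifts and turns the commanded pose from where the row before left it, along the tool's axes as they then stand; what a row does not reach is not made up. A row lasts 1/8 s, in which the tool goes at most 62.5 mm and 10.7 degrees, less where a joint would pass 70% of its speed; a pose out of reach is approached as far as the arm can. A call is refused whole if a number of a shift passes 62.5 or a number of a turn 0.188, either way. A call with a gripper value outside its range is refused whole. The fingers move at their own pace and stop on an object; "newtons" is the grip in N (left out, the last holds). Time passes only in rows, so rows that do not move let the fingers close, or fill a call up. It gives the time, the measured TCP pose, the force, the opening and the grip force at its end, in the units of the state.
- robot.get_state(): the state, without advancing time (a new reading comes with each control period).
- robot.read_camera(name): name is "side" or "top"; returns (picture, depth): 420x560x3 uint8, red, green, blue; 420x560 float32, m along the optical axis (not along the pixel's ray), 0 where there is no reading.
- robot.camera_model(name): a dict with "camera_matrix" (3x3 intrinsics, pixels), "k1" (the pictures are not rectified: a ray, as slopes to the right and down, at radius r is drawn at 1 + k1 r^2 times it, then the intrinsics apply), "eye" and "attitude" of the camera in the world. Camera axes: x right, y down, z forward; pixel columns grow to the right and rows downward; lengths in m; the calibration is good to about 2 mm. A picture is of the moment at which its call begins. camera_model takes no time and is no camera call.
- robot.finish_job(): hands the job in; it is judged then, once.
Trained networks look in the newest picture that a camera, given by its name, has taken for a name from the list of things; names that differ only in an ending like _2 or _b are one class to them, and where a whole thing is asked for, a point or a joint stands for the part that bears it (a point fixed in the world has none). Each returns a list of dicts, best first, with "p" (0 to 1); they miss things now and then, are a little off and sometimes report something else, mostly with a low value. They report only what shows in the picture. A call takes as long as a camera call. They do not tell look-alikes from the thing itself.
- robot.outline_of(camera, label): "mask" (420x560 bool, what is visible of it).
- robot.tip_of(camera, label): "point" ([x, y, z] in m, in world coordinates, good to about 4 mm: a listed point, or the origin of a listed thing).
The state is a dict: "t": time; "q": joint angles; "qvel": joint speeds; "effort": joint torques, N m; "tool_pos": TCP position; "eef_rot": TCP orientation; "contact_force": force on the tool from outside, world axes, zero at the start; "wrist_torque": the same for the moment, N m; "width": finger opening in m; "grip_force": force on a finger pad.
Only numpy, scipy, OpenCV 4.12 (cv2) and the standard library are available. Lean on these libraries where they do the work, as an engineer would, in place of code of your own. Each camera call takes 0.05 s, during which the arm holds its last target. There are 200 camera calls.

### The job

Set the throwing gauge to the new jug: push the spokes of the hand-turned wheel until the jug's spout faces straight towards the gauge's post, then push the gauge's arm round with a fingertip until it points straight at the spout, spout and arm in one line. The clay is still soft, so do not touch or lift the jug: it must ride round standing in the middle of the wheel. Leave everything else where it stands, and finish with the hand clear.

Things in the scene. Friction and masses are not known exactly. Their poses are not given: they have to be found in the camera images.
- jug: freshly thrown clay jug, standing loose in the middle of the wheel; 92 mm wide, 68 mm high (its top 130 mm above the table), spout on one side, loop handle (reaching 74 mm from its axis) on the opposite side; about 0.36 kg. Origin: centre of its underside, 62 mm above the table; its x axis points from its axis towards the spout, z up. It rides round with the wheel
- spout (a point): the lip of the jug's spout, 62 mm from the jug's axis, 64 mm above its underside (126 mm above the table)
- wheel_center (a point): centre of the wheel's top face, on its vertical axis, 62 mm above the table. Aluminium wheel head 224 mm across, 24 mm thick; four spokes at right angles to each other, round steel bars 12 mm thick with 20 mm black balls at their ends, rise steeply from the rim and then run straight out, level, their centre line 85 mm above the table and free below to the table
- spoke0_end (a point): centre of the ball at the end of spoke 0, 185 mm from the wheel's axis, 85 mm above the table; the bare level bar runs from 128 to 175 mm from the axis, straight inwards from the ball. Spoke 1 is a quarter turn counter-clockwise (from above) from it
- spoke1_end (a point): centre of the ball at the end of spoke 1, 185 mm from the wheel's axis, 85 mm above the table; the bare level bar runs from 128 to 175 mm from the axis, straight inwards from the ball. Spoke 2 is a quarter turn counter-clockwise (from above) from it
- spoke2_end (a point): centre of the ball at the end of spoke 2, 185 mm from the wheel's axis, 85 mm above the table; the bare level bar runs from 128 to 175 mm from the axis, straight inwards from the ball. Spoke 3 is a quarter turn counter-clockwise (from above) from it
- spoke3_end (a point): centre of the ball at the end of spoke 3, 185 mm from the wheel's axis, 85 mm above the table; the bare level bar runs from 128 to 175 mm from the axis, straight inwards from the ball. Spoke 0 is a quarter turn counter-clockwise (from above) from it
- wheel (a joint): turn of the wheel, rad, growing counter-clockwise seen from above; turns freely both ways for more than a full turn from any start and stays where it is left. Friction 0.16 N m (about 1 N at a spoke)
- post_top (a point): pivot of the pointer gauge, on the axis of its upright steel post, at the height of its arm's middle, 164 mm above the table. The post is 16 mm thick on a round black foot 84 mm across and 18 mm high, fixed to the table; it stands left or right of the wheel. The top of the gauge is 175 mm above the table
- pointer_tip (a point): tip of the gauge's arm, 178 mm from the pivot, 164 mm above the table. The arm is level: a wooden bar 12 mm wide and 16 mm high (156 to 172 mm above the table) from the pivot's 32 mm hub out to 145 mm, then a 6 mm steel needle to the tip; a short steel counterweight reaches 50 mm behind the pivot. The arm passes above the jug and the wheel
- pointer (a joint): swing of the gauge's arm, rad, growing counter-clockwise seen from above; 0: the arm points along +x, away from the robot; range -2.6 to 2.6; stays where it is left. Friction 0.07 N m (about 0.6 N at 120 mm from the pivot)
- bowl_a: bystander: dry clay bowl, 116 mm wide, 60 mm high; loose; origin: centre of its underside
- bowl_b: bystander: brown clay bowl, 116 mm wide, 65 mm high; loose; origin: centre of its underside
- cup: bystander: dry clay cup, 72 mm wide, 75 mm high; loose; origin: centre of its underside
- rib: bystander: flat wooden potter's rib, 50 x 100 x 8 mm; loose; origin: centre of its underside
- loop_tool: bystander: trimming tool with a wooden handle along its x axis, 170 mm long, 14 mm thick; loose; origin: centre of its underside
- glaze_jar: bystander: white jar with a black cap, 68 mm wide, 85 mm high; loose; origin: centre of its underside
- lidded_pot: bystander: brown lidded clay pot, 100 mm wide, 90 mm high; loose; origin: centre of its underside
Mind the look-alikes: they are no part of the job. What is shaped like the part that bears post_top but green is not meant.

How it is judged:
On the way, in this order (a step that is already met when the one before it is completed fails the run):
1. the wheel is turned until the jug's spout faces the gauge's post (y of post_top in the frame of jug between -0.032 and 0.032 m and x of post_top in the frame of jug above 0.1 m), for 0.2 s.
2. the arm is pushed round until it points at the spout, in line with it (all of step 1 and y of pointer_tip in the frame of jug between -0.013 and 0.013 m and x of pointer_tip in the frame of jug between 0.05 and 0.2 m), for 0.2 s.
At the end, for the whole second after the job is handed in: the line straight out through the spout from the jug's axis passes within 32 mm of the gauge post's axis (about 6 degrees) and within 13 mm of the arm's tip, the tip lying on the spout's side; wheel and arm are at rest, and the jug stands upright on the wheel within 12 mm of its centre (all of step 2 and velocity of joint wheel between -0.05 and 0.05 rad/s and velocity of joint pointer between -0.05 and 0.05 rad/s and horizontal distance between jug and wheel_center below 0.012 m and angle between jug's own z axis and vertical below 0.08 rad and height (world z) of jug between 0.055 and 0.068 m); the robot touches nothing.
It fails at once if the robot touched the soft jug (contact force between any of the fingers, the arm and jug above 0.3 N).
It fails at once if the jug was lifted, tipped or slid more than 12 mm off the wheel's centre (height (world z) of jug above 0.07 m or angle between jug's own z axis and vertical above 0.15 rad or horizontal distance between jug and wheel_center above 0.012 m).
It fails at once if a bystander was moved by more than 20 mm (distance of any of bowl_a, bowl_b, cup, rib, loop_tool, glaze_jar, lidded_pot from where it was at the start of the episode above 0.02 m).
It also fails if it takes over 72 s, if anything falls off the work surface, if the arm or the gripper's body presses on something with over 40 N, if the wrist force passes 120 N, or if a joint passes its speed limit or range.

## Working session

There is one attempt and no reset: what is moved stays moved. The work goes in short steps, Python scripts to look and compute and a tool call to move; the robot and the scene stay as the last step left them, time stands still between calls to the robot, and variables do not carry over. Pictures are saved under pics/ and viewed, at most 10 in all, crops included, and the job is handed in when it is done.

Besides the shell and the picture viewer there is one more tool, called after "Emit:" as name(argument=value, ...) on one line, values as JSON. servo_tool: Moves the arm, as the interface text tells. Its arguments: {"type":"object","properties":{"plan":{"type":"array"},"newtons":{"type":"number"}},"required":["plan"]}

```bash
mkdir -p pics; cat > h.py <<'E'
import numpy as np, cv2
from station import robot
def snap(c,f):
    im,d=robot.read_camera(c); cv2.imwrite('pics/'+f,im[:,:,::-1]); return im,d
def px(c,P):
    m=robot.camera_model(c); A=np.array(m["attitude"]); 
    return m
E
python3 - <<'E'
from h import *
for c in ("top","side"):
    snap(c,c+"0.png"); print(c,robot.camera_model(c))
    for n in ["jug","spout","wheel_center","spoke0_end","spoke1_end","spoke2_end","spoke3_end","post_top","pointer_tip"]:
        print(n,[(np.round(x["point"],3).tolist(),round(x["p"],2)) for x in robot.tip_of(c,n)[:4]])
print(robot.get_state())
E
```

```text
top {'camera_matrix': array([[460.14682857,   0.        , 266.73963145],
       [  0.        , 460.14682857, 211.71877837],
       [  0.        ,   0.        ,   1.        ]]), 'k1': -0.14409760798393628, 'eye': array([0.24200045, 0.00655743, 1.56492118]), 'attitude': array([-2.16136557,  2.1067654 , -0.18884578])}
jug [([0.574, 0.015, 0.065], 0.74)]
spout [([0.635, 0.03, 0.125], 0.78)]
wheel_center [([0.569, 0.017, 0.063], 0.59)]
spoke0_end [([0.718, -0.095, 0.084], 0.79), ([0.574, 0.015, 0.062], 0.3)]
spoke1_end [([0.677, 0.162, 0.085], 0.63), ([0.603, 0.426, -0.003], 0.52)]
spoke2_end [([0.42, 0.12, 0.086], 0.96)]
spoke3_end [([0.464, -0.137, 0.087], 0.7)]
post_top [([0.49, -0.282, 0.162], 0.84), ([0.234, -0.382, 0.165], 0.81), ([0.664, -0.316, 0.163], 0.3), ([0.593, -0.408, -0.001], 0.18)]
pointer_tip [([0.41, -0.395, 0.162], 0.83), ([0.668, -0.317, 0.166], 0.6), ([0.75, 0.282, 0.004], 0.47), ([0.676, 0.158, 0.084], 0.39)]
side {'camera_matrix': array([[383.29950259,   0.        , 279.76685016],
       [  0.        , 383.29950259, 207.44815024],
       [  0.        ,   0.        
[... 662 characters left out ...]
[0.412, -0.394, 0.169], 0.58)]
{'t': 1.0, 'q': array([ 1.20727806e+00,  9.11337651e-02,  1.23073125e+00, -3.01081923e-05,
        1.81977323e+00, -5.67173851e-02]), 'qvel': array([-0.00172121,  0.00092023,  0.00053901,  0.00014317, -0.00116116,
       -0.00061577]), 'effort': array([-1.48306088e-03, -4.58474386e+01, -4.18109357e+01,  6.94044775e-05,
        7.12412002e-04,  6.52179835e-06]), 'tool_pos': array([0.18123292, 0.57199056, 0.23123733]), 'eef_rot': array([ 4.80042462e-01,  3.10468099e+00, -7.96014214e-05]), 'contact_force': array([ 0.35260905, -0.13743389,  0.3171992 ]), 'wrist_torque': array([ 0.03855816,  0.01335782, -0.0863289 ]), 'grip_force': 0.0, 'width': 0.08527769323242329}
```

View pics/top0.png

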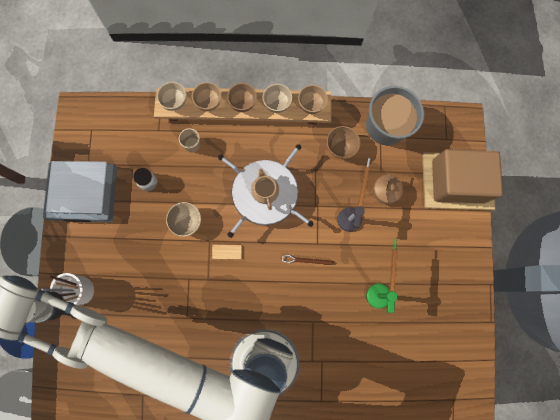

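View pics/side0.png

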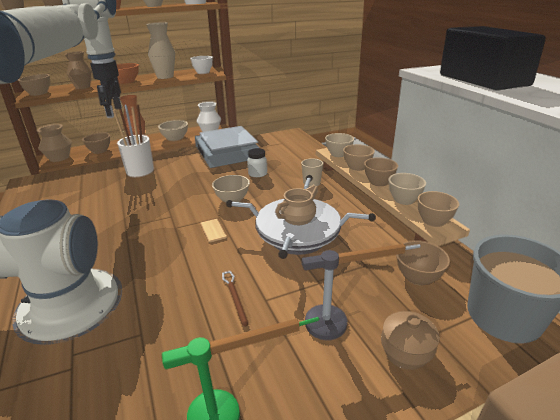

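Dark gauge: post at about (351,215) in top and (327,260) in side. Its look-alike is green, at (380,296) in top and (200,350) in side. The dark steel post is the one meant, since green is excluded. I'll confirm it in one crop.

```bash
python3 - <<'E'
from h import *
im=cv2.imread('pics/top0.png')[125:325,190:420]; cv2.imwrite('pics/crop.png',cv2.resize(im,None,fx=3,fy=3,interpolation=cv2.INTER_CUBIC))
for n in ["bowl_a","cup","rib","loop_tool","glaze_jar","lidded_pot"]:
    print(n,[(np.round(x["point"],3).tolist(),round(x["p"],2)) for x in robot.tip_of("top",n)[:2]])
E
```

```text
bowl_a [([0.749, -0.251, -0.003], 0.93), ([0.465, 0.278, 0.005], 0.85)]
cup [([0.752, 0.282, 0.003], 0.81)]
rib [([0.366, 0.139, -0.001], 0.59)]
loop_tool [([0.346, -0.14, 0.003], 0.56)]
glaze_jar [([0.606, 0.426, -0.002], 0.88)]
lidded_pot [([0.592, -0.407, -0.001], 0.84)]
```

View pics/crop.png

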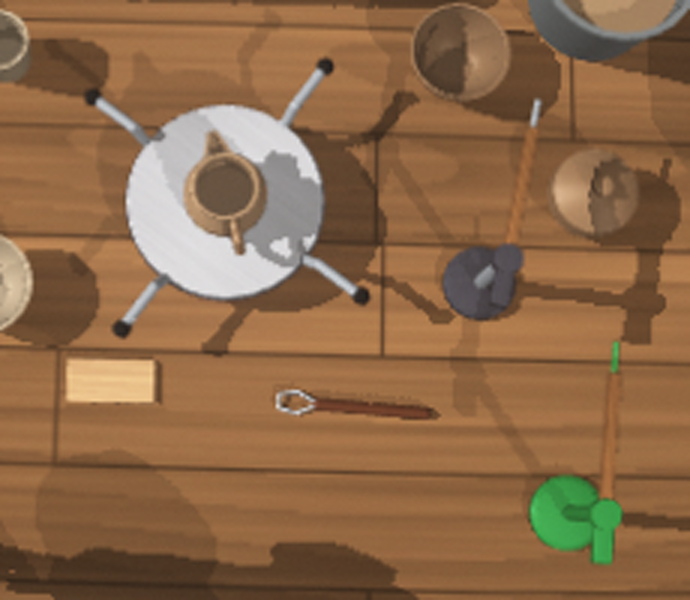

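Emit:
servo_tool(plan=[{"tz": -30, "fingers": 1}, {"tz": -30, "fingers": 1}, {"wz": 0.18, "fingers": 1}, {"wz": 0.18, "fingers": 1}, {"wz": 0.18, "fingers": 1}, {"wz": 0.18, "fingers": 1}, {"wz": 0.18, "fingers": 1}, {"wz": 0.18, "fingers": 1}], newtons=30)

```text
validation failed for argument at $.pl...
```

The crop shows the dark gauge with its hub at crop (508,262) and its needle tip at (536,105). The green copy is at (590,515). The jug's spout is at (213,140), pointing away from the robot, and the handle is at (238,240). The move was refused, so I'll resend it with every key filled in.

Emit:
servo_tool(plan=[{"wx": 0, "wy": 0, "wz": 0, "tx": 0, "ty": 0, "tz": -30, "fingers": 1}, {"wx": 0, "wy": 0, "wz": 0, "tx": 0, "ty": 0, "tz": -30, "fingers": 1}, {"wx": 0, "wy": 0, "wz": 0.18, "tx": 0, "ty": 0, "tz": 0, "fingers": 1}, {"wx": 0, "wy": 0, "wz": 0.18, "tx": 0, "ty": 0, "tz": 0, "fingers": 1}, {"wx": 0, "wy": 0, "wz": 0.18, "tx": 0, "ty": 0, "tz": 0, "fingers": 1}, {"wx": 0, "wy": 0, "wz": 0.18, "tx": 0, "ty": 0, "tz": 0, "fingers": 1}, {"wx": 0, "wy": 0, "wz": 0.18, "tx": 0, "ty": 0, "tz": 0, "fingers": 1}, {"wx": 0, "wy": 0, "wz": 0.18, "tx": 0, "ty": 0, "tz": 0, "fingers": 1}], newtons=30)

```text
t: 2.3
tool_pos: [0.1812, 0.572, 0.2913]
eef_rot: [2.015, 2.41, -0.0]
contact_force: [0.1, 0.5, -0.4]
width: -0.0
grip_force: 0.0
```

Emit:
servo_tool(plan=[{"wx": 0, "wy": 0, "wz": 0.184, "tx": 0, "ty": 0, "tz": 0, "fingers": 1}, {"wx": 0, "wy": 0, "wz": 0, "tx": -50, "ty": 25, "tz": 0, "fingers": 1}, {"wx": 0, "wy": 0, "wz": 0, "tx": -50, "ty": 25, "tz": 0, "fingers": 1}, {"wx": 0, "wy": 0, "wz": 0, "tx": -50, "ty": 25, "tz": 0, "fingers": 1}, {"wx": 0, "wy": 0, "wz": 0, "tx": -50, "ty": 25, "tz": 0, "fingers": 1}, {"wx": 0, "wy": 0, "wz": 0, "tx": -50, "ty": 25, "tz": 0, "fingers": 1}, {"wx": 0, "wy": 0, "wz": 0, "tx": -50, "ty": 25, "tz": 0, "fingers": 1}, {"wx": 0, "wy": 0, "wz": 0, "tx": -50, "ty": 25, "tz": 0, "fingers": 1}])

```text
t: 3.3
tool_pos: [0.3566, 0.2203, 0.2915]
eef_rot: [2.221, 2.222, 0.001]
contact_force: [0.7, 0.6, 0.0]
width: 0.0001
grip_force: 0.0
```

Emit:
servo_tool(plan=[{"wx": 0, "wy": 0, "wz": 0, "tx": -50, "ty": 25, "tz": 0, "fingers": 1}, {"wx": 0, "wy": 0, "wz": 0, "tx": -50, "ty": 25, "tz": 0, "fingers": 1}, {"wx": 0, "wy": 0, "wz": 0, "tx": -50, "ty": 25, "tz": 0, "fingers": 1}, {"wx": 0, "wy": 0, "wz": 0, "tx": -50, "ty": 25, "tz": 0, "fingers": 1}, {"wx": 0, "wy": 0, "wz": 0, "tx": -50, "ty": 25, "tz": 0, "fingers": 1}, {"wx": 0, "wy": 0, "wz": 0, "tx": -50, "ty": 25, "tz": 0, "fingers": 1}, {"wx": 0, "wy": 0, "wz": 0, "tx": -50, "ty": 25, "tz": 0, "fingers": 1}, {"wx": 0, "wy": 0, "wz": 0, "tx": 0, "ty": 0, "tz": 0, "fingers": 1}])

```text
t: 4.3
tool_pos: [0.5318, -0.1313, 0.2892]
eef_rot: [-2.225, -2.215, 0.003]
contact_force: [-0.1, 1.1, 0.1]
width: 0.0002
grip_force: 0.0
```

Emit:
servo_tool(plan=[{"wx": 0, "wy": 0, "wz": 0, "tx": 0, "ty": 0, "tz": 40, "fingers": 1}, {"wx": 0, "wy": 0, "wz": 0, "tx": 0, "ty": 0, "tz": 40, "fingers": 1}, {"wx": 0, "wy": 0, "wz": 0, "tx": 0, "ty": 0, "tz": 40, "fingers": 1}, {"wx": 0, "wy": 0, "wz": 0, "tx": 0, "ty": 0, "tz": 40, "fingers": 1}, {"wx": 0, "wy": 0, "wz": 0, "tx": 0, "ty": 0, "tz": 40, "fingers": 1}, {"wx": 0, "wy": 0, "wz": 0, "tx": 0, "ty": 0, "tz": 25, "fingers": 1}, {"wx": 0, "wy": 0, "wz": 0, "tx": 0, "ty": 0, "tz": 0, "fingers": 1}, {"wx": 0, "wy": 0, "wz": 0, "tx": 0, "ty": 0, "tz": 0, "fingers": 1}])

```text
t: 5.3
tool_pos: [0.5319, -0.1277, 0.0681]
eef_rot: [2.22, 2.221, 0.002]
contact_force: [-0.0, 0.8, 0.3]
width: -0.0002
grip_force: 0.0
```

```bash
cat > plan.py <<'E'
import sys,numpy as np
from station import robot
c=np.array([.570,.0145]); s=robot.get_state(); p=s["tool_pos"][:2]
a=np.degrees(np.arctan2(*(p-c)[::-1])); print(a,np.linalg.norm(p-c))
r=float(sys.argv[2])/1e3; q=p
for st in sys.argv[1].split(','):
    a+=float(st); n=c+r*np.array([np.cos(np.radians(a)),np.sin(np.radians(a))])
    d=np.round((n-q)*1e3); print("tx %d ty %d"%(d[1],d[0]),round(a,1),n.round(3)); q=q+d/1e3
E
python3 plan.py -3,-5,-6,-7,-8,-8,-8,-8,-8,-8,-8,-8,-8,-8,-8,-6 150
python3 - <<'E'
from h import *
snap("side","s1.png")
E
```

```text
-105.00207244898911 0.14725043753684627
tx 0 ty -8 -108.0 [ 0.524 -0.128]
tx 4 ty -12 -113.0 [ 0.511 -0.124]
tx 7 ty -15 -119.0 [ 0.497 -0.117]
tx 10 ty -15 -126.0 [ 0.482 -0.107]
tx 13 ty -16 -134.0 [ 0.466 -0.093]
tx 16 ty -14 -142.0 [ 0.452 -0.078]
tx 17 ty -12 -150.0 [ 0.44 -0.06]
tx 19 ty -9 -158.0 [ 0.431 -0.042]
tx 20 ty -6 -166.0 [ 0.424 -0.022]
tx 21 ty -4 -174.0 [ 0.421 -0.001]
tx 20 ty -1 -182.0 [0.42 0.02]
tx 21 ty 2 -190.0 [0.422 0.041]
tx 21 ty 5 -198.0 [0.427 0.061]
tx 19 ty 8 -206.0 [0.435 0.08 ]
tx 18 ty 11 -214.0 [0.446 0.098]
tx 13 ty 9 -220.0 [0.455 0.111]
```

View pics/s1.png

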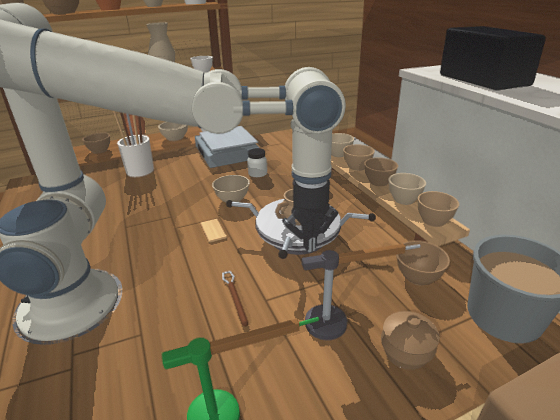

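The shut fingers are at about (312,235), on the counter-clockwise side of the near spoke, whose ball is at (283,253), and clear of everything. I'll push clockwise.

```bash
python3 plan.py -3,-4,-3,-3,-3,-4,-6,-8,-8,-8,-8,-8,-8,-8,-8,-8 150
```

```text
-104.85288305012719 0.14738833412684724
tx 0 ty -8 -107.9 [ 0.524 -0.128]
tx 3 ty -10 -111.9 [ 0.514 -0.125]
tx 3 ty -7 -114.9 [ 0.507 -0.122]
tx 4 ty -7 -117.9 [ 0.5   -0.118]
tx 4 ty -7 -120.9 [ 0.493 -0.114]
tx 5 ty -9 -124.9 [ 0.484 -0.109]
tx 10 ty -12 -130.9 [ 0.472 -0.099]
tx 15 ty -15 -138.9 [ 0.457 -0.084]
tx 16 ty -13 -146.9 [ 0.444 -0.068]
tx 19 ty -10 -154.9 [ 0.434 -0.049]
tx 19 ty -8 -162.9 [ 0.427 -0.03 ]
tx 21 ty -4 -170.9 [ 0.422 -0.009]
tx 20 ty -2 -178.9 [0.42  0.011]
tx 21 ty 1 -186.9 [0.421 0.032]
tx 21 ty 4 -194.9 [0.425 0.053]
tx 20 ty 7 -202.9 [0.432 0.073]
```

Emit:
servo_tool(plan=[{"wx": 0, "wy": 0, "wz": 0, "tx": 0, "ty": -8, "tz": 0, "fingers": 1}, {"wx": 0, "wy": 0, "wz": 0, "tx": 3, "ty": -10, "tz": 0, "fingers": 1}, {"wx": 0, "wy": 0, "wz": 0, "tx": 3, "ty": -7, "tz": 0, "fingers": 1}, {"wx": 0, "wy": 0, "wz": 0, "tx": 4, "ty": -7, "tz": 0, "fingers": 1}, {"wx": 0, "wy": 0, "wz": 0, "tx": 4, "ty": -7, "tz": 0, "fingers": 1}, {"wx": 0, "wy": 0, "wz": 0, "tx": 5, "ty": -9, "tz": 0, "fingers": 1}, {"wx": 0, "wy": 0, "wz": 0, "tx": 10, "ty": -12, "tz": 0, "fingers": 1}, {"wx": 0, "wy": 0, "wz": 0, "tx": 15, "ty": -15, "tz": 0, "fingers": 1}])

```text
t: 6.35
tool_pos: [0.4557, -0.0838, 0.0663]
eef_rot: [2.222, 2.221, 0.0]
contact_force: [1.1, -0.8, 0.1]
width: -0.0002
grip_force: 0.5
```

Emit:
servo_tool(plan=[{"wx": 0, "wy": 0, "wz": 0, "tx": 16, "ty": -13, "tz": 0, "fingers": 1}, {"wx": 0, "wy": 0, "wz": 0, "tx": 19, "ty": -10, "tz": 0, "fingers": 1}, {"wx": 0, "wy": 0, "wz": 0, "tx": 19, "ty": -8, "tz": 0, "fingers": 1}, {"wx": 0, "wy": 0, "wz": 0, "tx": 21, "ty": -4, "tz": 0, "fingers": 1}, {"wx": 0, "wy": 0, "wz": 0, "tx": 20, "ty": -2, "tz": 0, "fingers": 1}, {"wx": 0, "wy": 0, "wz": 0, "tx": 21, "ty": 1, "tz": 0, "fingers": 1}, {"wx": 0, "wy": 0, "wz": 0, "tx": 15, "ty": 3, "tz": 0, "fingers": 1}, {"wx": 0, "wy": 0, "wz": 0, "tx": 7, "ty": 2, "tz": 0, "fingers": 1}])

```text
t: 7.35
tool_pos: [0.425, 0.0545, 0.0662]
eef_rot: [-2.22, -2.222, 0.001]
contact_force: [-0.1, -0.5, 0.7]
width: -0.0002
grip_force: 0.4
```

```bash
cat > look.py <<'E'
from h import *
c=np.array([.570,.0145]); deg=lambda v:round(float(np.degrees(np.arctan2(v[1],v[0]))),1)
for cam in ("top","side"):
    snap(cam,"tmp_%s.png"%cam)
    for n in ["jug","wheel_center","spout","spoke0_end","spoke1_end","spoke2_end","spoke3_end","pointer_tip","post_top"]:
        for x in robot.tip_of(cam,n)[:2]:
            p=np.array(x["point"]); print(cam,n,p.round(3),round(x["p"],2),"ang",deg(p[:2]-c))
E
python3 look.py; python3 plan.py -6,-6,-6,-6,-5,-4,-2,-1 150
```

```text
top jug [0.574 0.015 0.06 ] 0.73 ang 5.7
top wheel_center [0.571 0.018 0.062] 0.79 ang 74.2
top spout [ 0.601 -0.04   0.127] 0.62 ang -60.5
top spoke0_end [ 0.496 -0.157  0.082] 0.78 ang -113.3
top spoke1_end [ 0.737 -0.063  0.085] 0.85 ang -24.8
top spoke2_end [0.644 0.185 0.088] 0.63 ang 66.5
top spoke3_end [0.401 0.088 0.085] 0.67 ang 156.4
top pointer_tip [ 0.666 -0.315  0.163] 0.82 ang -73.8
top pointer_tip [ 0.409 -0.394  0.162] 0.72 ang -111.5
top post_top [ 0.491 -0.28   0.161] 0.58 ang -105.0
top post_top [ 0.232 -0.382  0.164] 0.58 ang -130.5
side jug [0.571 0.01  0.06 ] 0.94 ang -76.6
side jug [ 0.591 -0.406  0.001] 0.38 ang -87.1
side wheel_center [0.568 0.013 0.062] 0.8 ang -145.7
side spout [ 0.6   -0.042  0.128] 0.8 ang -61.9
side spout [ 0.74  -0.059  0.086] 0.47 ang -23.4
side spoke0_end [ 0.497 -0.154  0.086] 0.73 ang -113.5
side spoke1_end [ 0.738 -0.062  0.082] 0.66 ang -24.5
side spoke1_end [0.642 0.183 0.086] 0.19 ang 67.0
side spoke2_end [0.646 0.188 0.088] 0.73 ang 66.3
side spoke3_end [0.404 0.089 0.085] 0.56 ang 155.8
side spoke3_end [ 0.743  0.276 -0.001] 0.16 ang 56.6
side pointer_tip [ 0.408 -0.396  0.163] 0.87 ang -111.5
side pointer_tip [ 0.667 -0.324  0.166] 0.72 ang -74.0
side post_top [ 0.491 -0.279  0.166] 0.87 ang -105.1
side post_top [ 0.232 -0.377  0.164] 0.62 ang -130.8
164.7376706325263 0.15008135784633422
tx 15 ty 5 158.7 [0.43  0.069]
tx 14 ty 6 152.7 [0.437 0.083]
tx 14 ty 8 146.7 [0.445 0.097]
tx 12 ty 10 140.7 [0.454 0.109]
tx 10 ty 8 135.7 [0.463 0.119]
tx 7 ty 8 131.7 [0.47  0.126]
tx 4 ty 4 129.7 [0.474 0.13 ]
tx 1 ty 2 128.7 [0.476 0.132]
```

Emit:
servo_tool(plan=[{"wx": 0, "wy": 0, "wz": 0, "tx": 9, "ty": 3, "tz": 0, "fingers": 1}, {"wx": 0, "wy": 0, "wz": 0, "tx": 15, "ty": 6, "tz": 0, "fingers": 1}, {"wx": 0, "wy": 0, "wz": 0, "tx": 15, "ty": 8, "tz": 0, "fingers": 1}, {"wx": 0, "wy": 0, "wz": 0, "tx": 14, "ty": 11, "tz": 0, "fingers": 1}, {"wx": 0, "wy": 0, "wz": 0, "tx": 12, "ty": 11, "tz": 0, "fingers": 1}, {"wx": 0, "wy": 0, "wz": 0, "tx": 9, "ty": 8, "tz": 0, "fingers": 1}, {"wx": 0, "wy": 0, "wz": 0, "tx": 4, "ty": 4, "tz": 0, "fingers": 1}, {"wx": 0, "wy": 0, "wz": 0, "tx": 0, "ty": 0, "tz": 0, "fingers": 1}])

```text
t: 9.35
tool_pos: [0.4763, 0.1325, 0.0661]
eef_rot: [-2.221, -2.222, 0.0]
contact_force: [-0.7, 0.3, 0.1]
width: -0.0
grip_force: 0.0
```

```bash
python3 look.py | grep -v point; python3 plan.py -3,-3,-3,-3 150; python3 - <<'E'
import cv2
im=cv2.imread('pics/tmp_top.png')[140:245,210:370]; cv2.imwrite('pics/crop2.png',cv2.resize(im,None,fx=5,fy=5,interpolation=cv2.INTER_CUBIC))
E
```

```text
top jug [0.573 0.015 0.062] 0.59 ang 17.1
top wheel_center [0.571 0.018 0.064] 0.78 ang 81.0
top spout [ 0.563 -0.049  0.127] 0.59 ang -96.0
top spoke0_end [ 0.403 -0.079  0.082] 0.66 ang -150.8
top spoke1_end [ 0.662 -0.152  0.086] 0.7 ang -61.1
top spoke2_end [0.731 0.105 0.085] 0.97 ang 29.4
top spoke2_end [ 0.604  0.424 -0.004] 0.7 ang 85.3
top post_top [ 0.232 -0.382  0.167] 0.82 ang -130.4
top post_top [ 0.492 -0.278  0.162] 0.72 ang -104.9
side jug [0.572 0.012 0.061] 0.73 ang -53.1
side wheel_center [0.568 0.011 0.059] 0.84 ang -121.0
side wheel_center [ 0.664 -0.321  0.166] 0.63 ang -74.3
side spout [ 0.56  -0.051  0.13 ] 0.84 ang -98.3
side spout [ 0.609  0.425 -0.001] 0.3 ang 84.6
side spoke0_end [ 0.409 -0.076  0.086] 0.77 ang -150.7
side spoke1_end [ 0.657 -0.148  0.085] 0.81 ang -61.8
side spoke2_end [0.732 0.104 0.085] 0.89 ang 28.8
side spoke3_end [0.479 0.174 0.086] 0.9 ang 119.8
side spoke3_end [ 0.348 -0.14   0.003] 0.28 ang -145.2
side post_top [ 0.232 -0.378  0.163] 0.9 ang -130.8
side post_top [ 0.494 -0.28   0.164] 0.81 ang -104.4
128.59709295560336 0.15033049897494793
tx 4 ty 6 125.6 [0.483 0.136]
tx 5 ty 7 122.6 [0.489 0.141]
tx 4 ty 7 119.6 [0.496 0.145]
tx 4 ty 7 116.6 [0.503 0.149]
```

View pics/crop2.png

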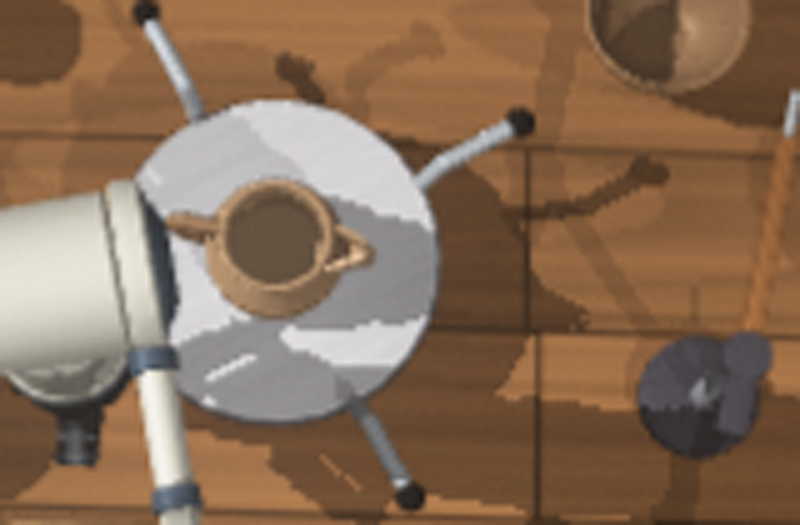

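The spout, at crop (365,250), points right and nearly at the dark post. The measurements put it at about -100.5°, against -105° needed. I'll nudge another 4.5°, back off and rise.

Emit:
servo_tool(plan=[{"wx": 0, "wy": 0, "wz": 0, "tx": 2, "ty": 3, "tz": 0, "fingers": 1}, {"wx": 0, "wy": 0, "wz": 0, "tx": 2, "ty": 4, "tz": 0, "fingers": 1}, {"wx": 0, "wy": 0, "wz": 0, "tx": 2, "ty": 3, "tz": 0, "fingers": 1}, {"wx": 0, "wy": 0, "wz": 0, "tx": 0, "ty": 0, "tz": 0, "fingers": 1}, {"wx": 0, "wy": 0, "wz": 0, "tx": 0, "ty": 0, "tz": 0, "fingers": 1}, {"wx": 0, "wy": 0, "wz": 0, "tx": -8, "ty": -16, "tz": 0, "fingers": 1}, {"wx": 0, "wy": 0, "wz": 0, "tx": 0, "ty": -10, "tz": -20, "fingers": 1}, {"wx": 0, "wy": 0, "wz": 0, "tx": 0, "ty": 0, "tz": -60, "fingers": 1}])

```text
t: 11.35
tool_pos: [0.4575, 0.1295, 0.1431]
eef_rot: [-2.218, -2.218, 0.011]
contact_force: [1.2, 0.4, 1.0]
width: -0.0003
grip_force: 0.0
```

Emit:
servo_tool(plan=[{"wx": 0, "wy": 0, "wz": 0, "tx": 0, "ty": 0, "tz": -60, "fingers": 1}, {"wx": 0, "wy": 0, "wz": 0, "tx": 0, "ty": 0, "tz": -60, "fingers": 1}, {"wx": 0, "wy": 0, "wz": 0, "tx": -40, "ty": -20, "tz": -40, "fingers": 1}, {"wx": 0, "wy": 0, "wz": 0, "tx": -50, "ty": 0, "tz": 0, "fingers": 1}, {"wx": 0, "wy": 0, "wz": 0, "tx": -50, "ty": 0, "tz": 0, "fingers": 1}, {"wx": 0, "wy": 0, "wz": 0, "tx": -50, "ty": 0, "tz": 0, "fingers": 1}, {"wx": 0, "wy": 0, "wz": 0, "tx": 0, "ty": 0, "tz": 0, "fingers": 1}, {"wx": 0, "wy": 0, "wz": 0, "tx": 0, "ty": 0, "tz": 0, "fingers": 1}])

```text
t: 12.35
tool_pos: [0.4402, -0.0597, 0.3064]
eef_rot: [-2.222, -2.221, -0.001]
contact_force: [0.5, -0.1, 0.7]
width: -0.0001
grip_force: 0.0
```

```bash
python3 look.py;  python3 -c "
from station import robot; print(robot.get_state()['tool_pos'])"
```

```text
top jug [0.571 0.013 0.06 ] 0.76 ang -52.1
top wheel_center [0.569 0.016 0.061] 0.67 ang 137.1
top spoke0_end [ 0.399 -0.067  0.084] 0.84 ang -154.5
top spoke1_end [ 0.649 -0.158  0.084] 0.83 ang -65.3
top spoke2_end [0.738 0.094 0.086] 0.66 ang 25.3
top spoke3_end [0.492 0.183 0.083] 0.56 ang 114.8
top spoke3_end [0.737 0.092 0.088] 0.24 ang 24.8
top pointer_tip [ 0.412 -0.392  0.159] 0.93 ang -111.3
top pointer_tip [ 0.664 -0.316  0.162] 0.64 ang -74.1
top post_top [ 0.235 -0.384  0.166] 0.96 ang -130.1
top post_top [ 0.49  -0.28   0.164] 0.62 ang -105.2
side jug [0.573 0.013 0.062] 0.84 ang -28.6
side jug [0.569 0.014 0.064] 0.41 ang -164.1
side wheel_center [0.57  0.011 0.063] 0.69 ang -90.0
side wheel_center [ 0.751 -0.249 -0.   ] 0.61 ang -55.5
side spout [ 0.59  -0.407  0.   ] 0.7 ang -87.3
side spout [ 0.557 -0.047  0.131] 0.56 ang -102.2
side spoke0_end [ 0.352 -0.138 -0.001] 0.73 ang -145.0
side spoke0_end [ 0.4   -0.066  0.084] 0.55 ang -154.6
side spoke2_end [0.736 0.096 0.085] 0.61 ang 26.2
side spoke2_end [ 0.741  0.277 -0.004] 0.45 ang 57.0
side spoke3_end [0.491 0.182 0.088] 0.57 ang 115.3
side pointer_tip [ 0.407 -0.393  0.166] 0.87 ang -111.8
side pointer_tip [ 0.666 -0.322  0.166] 0.56 ang -74.1
side post_top [ 0.49  -0.28   0.166] 0.91 ang -105.2
side post_top [ 0.228 -0.379  0.163] 0.9 ang -131.0
[ 0.44019035 -0.06005011  0.30625727]
```

View pics/tmp_top.png

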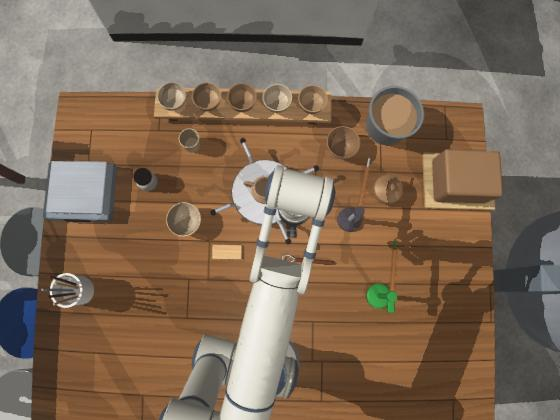

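Step 1 looks met: the spokes are 4° further round, the spout is at about -104.5° and the post at -105°. In the picture the hand hangs over (290,210), clear of the gauge at (351,215). Next I'll move to the right side of the gauge's arm.

Emit:
servo_tool(plan=[{"wx": 0, "wy": 0, "wz": 0, "tx": -40, "ty": 20, "tz": 0, "fingers": 1}, {"wx": 0, "wy": 0, "wz": 0, "tx": -50, "ty": 25, "tz": 0, "fingers": 1}, {"wx": 0, "wy": 0, "wz": 0, "tx": -50, "ty": 25, "tz": 0, "fingers": 1}, {"wx": 0, "wy": 0, "wz": 0, "tx": -50, "ty": 25, "tz": 0, "fingers": 1}, {"wx": 0, "wy": 0, "wz": 0, "tx": -50, "ty": 25, "tz": 0, "fingers": 1}, {"wx": 0, "wy": 0, "wz": 0, "tx": -45, "ty": 20, "tz": 0, "fingers": 1}, {"wx": 0, "wy": 0, "wz": 0, "tx": 0, "ty": 0, "tz": 30, "fingers": 1}, {"wx": 0, "wy": 0, "wz": 0, "tx": 0, "ty": 0, "tz": 40, "fingers": 1}])

```text
t: 14.35
tool_pos: [0.5809, -0.3463, 0.2354]
eef_rot: [2.222, 2.219, 0.0]
contact_force: [0.3, -0.6, -0.5]
width: 0.0001
grip_force: 0.0
```

Emit:
servo_tool(plan=[{"wx": 0, "wy": 0, "wz": 0, "tx": 0, "ty": 0, "tz": 30, "fingers": 1}, {"wx": 0, "wy": 0, "wz": 0, "tx": 0, "ty": 0, "tz": 30, "fingers": 1}, {"wx": 0, "wy": 0, "wz": 0, "tx": 0, "ty": 0, "tz": 26, "fingers": 1}, {"wx": 0, "wy": 0, "wz": 0, "tx": 0, "ty": 0, "tz": 0, "fingers": 1}, {"wx": 0, "wy": 0, "wz": 0, "tx": 0, "ty": 0, "tz": 0, "fingers": 1}, {"wx": 0, "wy": 0, "wz": 0, "tx": 0, "ty": 0, "tz": 0, "fingers": 1}, {"wx": 0, "wy": 0, "wz": 0, "tx": 0, "ty": 0, "tz": 0, "fingers": 1}, {"wx": 0, "wy": 0, "wz": 0, "tx": 0, "ty": 0, "tz": 0, "fingers": 1}])

```text
t: 15.35
tool_pos: [0.5804, -0.3451, 0.1509]
eef_rot: [2.221, 2.221, 0.0]
contact_force: [-0.0, 0.4, 1.2]
width: 0.0
grip_force: 0.0
```

```bash
sed -i 's/c=np.array(\[.570,.0145\]);/c=np.array([.491,-.280]);/' plan.py; python3 plan.py 4,4,4,4,6,8,8,8,8,8,8,8,6,5,4,2 110
```

```text
-36.0723253238646 0.11057590365809827
tx 7 ty 4 -32.1 [ 0.584 -0.338]
tx 6 ty 4 -28.1 [ 0.588 -0.332]
tx 7 ty 3 -24.1 [ 0.591 -0.325]
tx 7 ty 3 -20.1 [ 0.594 -0.318]
tx 11 ty 3 -14.1 [ 0.598 -0.307]
tx 15 ty 3 -6.1 [ 0.6   -0.292]
tx 16 ty 1 1.9 [ 0.601 -0.276]
tx 15 ty -2 9.9 [ 0.599 -0.261]
tx 15 ty -4 17.9 [ 0.596 -0.246]
tx 14 ty -5 25.9 [ 0.59  -0.232]
tx 14 ty -8 33.9 [ 0.582 -0.219]
tx 12 ty -10 41.9 [ 0.573 -0.206]
tx 8 ty -8 47.9 [ 0.565 -0.198]
tx 6 ty -7 52.9 [ 0.557 -0.192]
tx 4 ty -6 56.9 [ 0.551 -0.188]
tx 2 ty -4 58.9 [ 0.548 -0.186]
```

```bash
python3 look.py|egrep 'spout|tip|post|spoke'
```

```text
top spout [ 0.556 -0.046  0.127] 0.79 ang -103.5
top spout [ 0.648 -0.154  0.084] 0.23 ang -65.3
top spoke0_end [ 0.399 -0.064  0.084] 0.91 ang -155.2
top spoke1_end [ 0.646 -0.158  0.083] 0.81 ang -66.4
top spoke1_end [0.571 0.016 0.058] 0.19 ang 50.7
top spoke2_end [0.738 0.092 0.084] 0.63 ang 24.8
top spoke3_end [0.493 0.181 0.084] 0.78 ang 115.0
top pointer_tip [ 0.665 -0.315  0.163] 0.37 ang -73.8
top pointer_tip [ 0.596 -0.407  0.   ] 0.26 ang -86.5
top post_top [ 0.233 -0.381  0.166] 0.64 ang -130.4
side spout [ 0.561 -0.052  0.129] 0.95 ang -98.0
side spoke0_end [ 0.401 -0.064  0.087] 0.74 ang -155.1
side spoke1_end [ 0.647 -0.156  0.085] 0.66 ang -65.6
side spoke2_end [0.737 0.096 0.085] 0.7 ang 25.9
side spoke3_end [0.492 0.18  0.086] 0.67 ang 115.1
side spoke3_end [0.74  0.094 0.086] 0.22 ang 25.2
side pointer_tip [ 0.408 -0.395  0.167] 0.65 ang -111.6
side pointer_tip [ 0.59  -0.404  0.001] 0.43 ang -87.2
side post_top [ 0.491 -0.279  0.164] 0.76 ang -105.1
side post_top [ 0.228 -0.377  0.162] 0.71 ang -131.1
```

View pics/tmp_side.png

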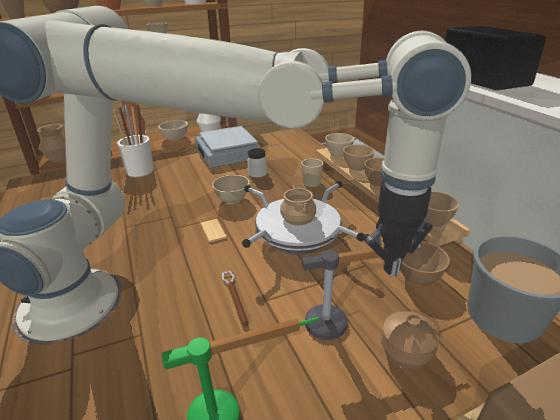

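The fingertips at (393,265) are in front of, i.e. on the -y side of, the wooden arm at (360,257). I'll push it counter-clockwise.

Emit:
servo_tool(plan=[{"wx": 0, "wy": 0, "wz": 0, "tx": 7, "ty": 4, "tz": 0, "fingers": 1}, {"wx": 0, "wy": 0, "wz": 0, "tx": 6, "ty": 4, "tz": 0, "fingers": 1}, {"wx": 0, "wy": 0, "wz": 0, "tx": 7, "ty": 3, "tz": 0, "fingers": 1}, {"wx": 0, "wy": 0, "wz": 0, "tx": 7, "ty": 3, "tz": 0, "fingers": 1}, {"wx": 0, "wy": 0, "wz": 0, "tx": 11, "ty": 3, "tz": 0, "fingers": 1}, {"wx": 0, "wy": 0, "wz": 0, "tx": 15, "ty": 3, "tz": 0, "fingers": 1}, {"wx": 0, "wy": 0, "wz": 0, "tx": 16, "ty": 1, "tz": 0, "fingers": 1}, {"wx": 0, "wy": 0, "wz": 0, "tx": 15, "ty": -2, "tz": 0, "fingers": 1}])

```text
t: 17.35
tool_pos: [0.5993, -0.2597, 0.1503]
eef_rot: [2.221, 2.222, 0.0]
contact_force: [-0.9, -1.1, -0.7]
width: -0.0003
grip_force: 0.5
```

Emit:
servo_tool(plan=[{"wx": 0, "wy": 0, "wz": 0, "tx": 15, "ty": -4, "tz": 0, "fingers": 1}, {"wx": 0, "wy": 0, "wz": 0, "tx": 14, "ty": -5, "tz": 0, "fingers": 1}, {"wx": 0, "wy": 0, "wz": 0, "tx": 14, "ty": -8, "tz": 0, "fingers": 1}, {"wx": 0, "wy": 0, "wz": 0, "tx": 12, "ty": -10, "tz": 0, "fingers": 1}, {"wx": 0, "wy": 0, "wz": 0, "tx": 8, "ty": -8, "tz": 0, "fingers": 1}, {"wx": 0, "wy": 0, "wz": 0, "tx": 6, "ty": -7, "tz": 0, "fingers": 1}, {"wx": 0, "wy": 0, "wz": 0, "tx": 4, "ty": -6, "tz": 0, "fingers": 1}, {"wx": 0, "wy": 0, "wz": 0, "tx": 2, "ty": -4, "tz": 0, "fingers": 1}])

```text
t: 18.35
tool_pos: [0.5469, -0.1859, 0.1504]
eef_rot: [2.221, 2.221, 0.0]
contact_force: [1.0, -1.5, 0.3]
width: 0.0
grip_force: 0.3
```

```bash
python3 look.py|egrep 'spout|tip|post|jug'; python3 plan.py 3,3,3,3 110; python3 - <<'E'
import cv2
im=cv2.imread('pics/tmp_side.png')[150:340,220:470]; cv2.imwrite('pics/crop3.png',cv2.resize(im,None,fx=3,fy=3,interpolation=cv2.INTER_CUBIC))
E
```

```text
top jug [0.574 0.014 0.061] 0.6 ang 0.0
top spout [ 0.556 -0.047  0.123] 0.92 ang -102.9
top spout [0.466 0.276 0.003] 0.74 ang 111.7
top pointer_tip [ 0.41  -0.395  0.16 ] 0.65 ang -111.4
top pointer_tip [ 0.548 -0.108  0.164] 0.61 ang -100.1
top post_top [ 0.494 -0.281  0.164] 0.63 ang -104.4
top post_top [ 0.234 -0.38   0.168] 0.59 ang -130.4
side jug [0.568 0.011 0.058] 0.87 ang -121.0
side pointer_tip [ 0.409 -0.394  0.164] 0.97 ang -111.5
side pointer_tip [ 0.548 -0.116  0.165] 0.72 ang -99.6
side post_top [ 0.493 -0.279  0.164] 0.91 ang -104.7
side post_top [ 0.227 -0.38   0.164] 0.76 ang -131.0
59.12609295745711 0.10952645105979253
tx 3 ty -5 62.1 [ 0.542 -0.183]
tx 3 ty -5 65.1 [ 0.537 -0.18 ]
tx 2 ty -5 68.1 [ 0.532 -0.178]
tx 2 ty -6 71.1 [ 0.527 -0.176]
```

View pics/crop3.png

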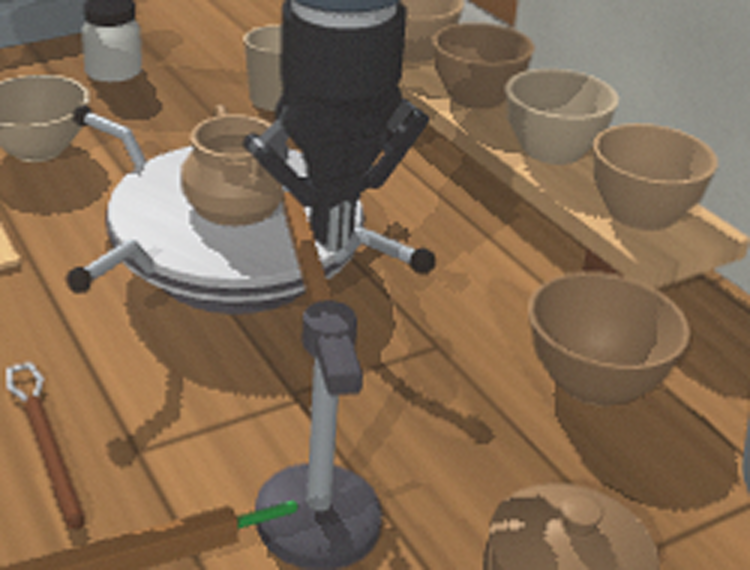

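The arm at crop (312,265) points at the jug and is about 2.5° short (tip measured at x 0.548, wanted about 0.540). I'll make a final nudge, then back off to the right and rise.

Emit:
servo_tool(plan=[{"wx": 0, "wy": 0, "wz": 0, "tx": 1, "ty": -2, "tz": 0, "fingers": 1}, {"wx": 0, "wy": 0, "wz": 0, "tx": 1, "ty": -3, "tz": 0, "fingers": 1}, {"wx": 0, "wy": 0, "wz": 0, "tx": 0, "ty": 0, "tz": 0, "fingers": 1}, {"wx": 0, "wy": 0, "wz": 0, "tx": 0, "ty": 0, "tz": 0, "fingers": 1}, {"wx": 0, "wy": 0, "wz": 0, "tx": -3, "ty": 10, "tz": 0, "fingers": 1}, {"wx": 0, "wy": 0, "wz": 0, "tx": -5, "ty": 20, "tz": 0, "fingers": 1}, {"wx": 0, "wy": 0, "wz": 0, "tx": 0, "ty": 10, "tz": -30, "fingers": 1}, {"wx": 0, "wy": 0, "wz": 0, "tx": 0, "ty": 0, "tz": -60, "fingers": 1}])

```text
t: 20.35
tool_pos: [0.5822, -0.1917, 0.2369]
eef_rot: [-2.216, -2.217, 0.005]
contact_force: [0.6, -0.8, 1.3]
width: 0.0001
grip_force: 0.0
```

Emit:
servo_tool(plan=[{"wx": 0, "wy": 0, "wz": 0, "tx": 0, "ty": 0, "tz": -50, "fingers": 1}, {"wx": 0, "wy": 0, "wz": 0, "tx": -40, "ty": 0, "tz": -20, "fingers": 1}, {"wx": 0, "wy": 0, "wz": 0, "tx": -50, "ty": 0, "tz": 0, "fingers": 1}, {"wx": 0, "wy": 0, "wz": 0, "tx": -50, "ty": -20, "tz": 0, "fingers": 1}, {"wx": 0, "wy": 0, "wz": 0, "tx": -50, "ty": -40, "tz": 0, "fingers": 1}, {"wx": 0, "wy": 0, "wz": 0, "tx": -50, "ty": -40, "tz": 0, "fingers": 1}, {"wx": 0, "wy": 0, "wz": 0, "tx": 0, "ty": 0, "tz": 0, "fingers": 1}, {"wx": 0, "wy": 0, "wz": 0, "tx": 0, "ty": 0, "tz": 0, "fingers": 1}])

```text
t: 21.35
tool_pos: [0.4845, -0.4298, 0.31]
eef_rot: [-2.222, -2.221, -0.001]
contact_force: [0.0, 0.3, -0.1]
width: -0.0001
grip_force: 0.0
```

```bash
python3 look.py|egrep 'spout|tip|post|jug|wheel|spoke'; python3 - <<'E'
import cv2
im=cv2.imread('pics/tmp_top.png')[130:260,220:380]; cv2.imwrite('pics/crop4.png',cv2.resize(im,None,fx=4.5,fy=4.5,interpolation=cv2.INTER_CUBIC))
E
```

```text
top jug [0.576 0.01  0.061] 0.72 ang -36.4
top wheel_center [0.572 0.02  0.063] 0.77 ang 68.6
top spout [ 0.559 -0.048  0.126] 0.59 ang -100.2
top spoke0_end [ 0.401 -0.066  0.082] 0.96 ang -154.4
top spoke1_end [ 0.647 -0.159  0.084] 0.57 ang -66.0
top spoke1_end [ 0.493 -0.28   0.164] 0.31 ang -104.7
top spoke2_end [0.736 0.091 0.086] 0.88 ang 24.9
top spoke3_end [0.491 0.182 0.084] 0.79 ang 115.3
top pointer_tip [ 0.546 -0.11   0.163] 0.8 ang -101.0
top post_top [ 0.494 -0.28   0.163] 0.79 ang -104.4
top post_top [ 0.233 -0.381  0.166] 0.75 ang -130.5
side jug [0.57  0.016 0.06 ] 0.79 ang 85.6
side jug [0.491 0.182 0.085] 0.38 ang 115.3
side wheel_center [0.57  0.012 0.061] 0.57 ang -96.8
side spout [ 0.558 -0.051  0.129] 0.55 ang -100.5
side spout [ 0.543 -0.115  0.166] 0.45 ang -102.0
side spoke0_end [ 0.402 -0.063  0.085] 0.75 ang -155.3
side spoke1_end [ 0.647 -0.153  0.085] 0.89 ang -65.4
side spoke2_end [0.741 0.097 0.083] 0.91 ang 25.6
side spoke3_end [0.489 0.18  0.086] 0.67 ang 116.2
side pointer_tip [ 0.541 -0.115  0.168] 0.76 ang -102.7
side pointer_tip [ 0.41  -0.393  0.164] 0.74 ang -111.5
side post_top [ 0.492 -0.279  0.166] 0.89 ang -104.9
side post_top [ 0.229 -0.38   0.16 ] 0.82 ang -130.8
```

View pics/crop4.png

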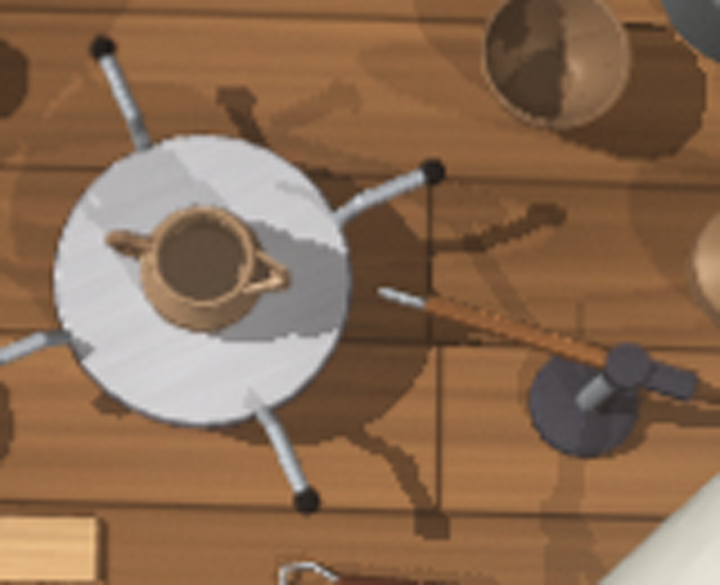

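In the last picture the rim centre (203,255), spout (287,278), needle tip (383,292) and hub (628,365) lie on one line within about 1°, once corrected for height. The jug is central on the wheel and the hand is clear. I'll hand in.

```bash
python3 -c "
from station import robot; print(robot.finish_job())"
```

```text
the job is handed in; nothing more can be done
None
```

I handed the job in: by my last measurements the jug's spout faces the gauge post, the arm's tip is within a few mm of the spout's line, the jug stands central on the wheel and the hand is clear; no verdict came back.

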